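# Lock the board carriage with a hitch pin

## Task

Lock the circuit-board carriage onto its square bar with the long hitch pin, the one with the blue handle in the wooden rack. Push the pin straight down through the cross hole near the bar's front end until its collar sits on the bar, with its loop reaching out past the end of the bar, then press the sprung loop down over the bar's end until it snaps underneath. Leave the short red-handled pin standing in the rack.

Things in the scene. Friction and masses are not known exactly. Their poses are not given: they have to be found in the camera images.
- blue_pin_grip (a point): centre of the long pin's blue handle: upright block 16 mm thick along its y, 24 along x, 46 tall; z up along the pin. Below this point: the loop's hinge axle (along y, 55 mm wide, 5 mm wire) at 32 mm; underside of the 28 mm collar at 42 mm; then a pointed shank, 8 mm thick, 50 long. The wire loop (55 mm wide U) reaches from the axle towards -x. Keep fingertips 5 mm above the axle. About 90 g
- blue_pin_loop_bar (a point): middle of the 44 mm blue sleeve (8 mm thick, along y) on the cross-bar at the blue loop's free end, 64 mm from the axle. A spring holds the loop 20 degrees above level; pressed 30 degrees down (35 to 45 mm, under 1 N) it passes a dead point and snaps by itself to 75 degrees below level: cross-bar under the bar, 52 mm below the collar's underside, 17 mm in front of the pin's axis
- cross_hole (a point): centre of the vertical cross hole's mouth in the top of the level square bar, 84 mm above the bench. Bar 34 mm wide and high, along this frame's x; free front end 25 mm from here towards -x. Hole 13 mm wide, right through, 5 mm countersink. From 50 mm behind (+x): carriage and board, up to 30 mm above the bar. The pin's x must match the bar's x within 10 degrees for the loop to pass the end
- red_pin_grip (a point): centre of the short pin's red handle (same handle and loop, shank 24 mm). It stays in the wooden rack, 56 mm tall, where the two pins stand upright 80 mm apart, collars on the rack, loops roughly towards the robot; either may be on the left. A tall receiver (0.55 m) stands to the right of rack and stand, its left side from y = 0.08 (at x = 0.47) to y = -0.02 (at x = 0.9)

How it is judged:
By the outcome, as a careful person would: the job done as asked, in the order asked, and still so for the second after the job is handed in, with the robot touching nothing.
It also fails if it takes over 48 s, if anything falls off the work surface, if the arm or the gripper's body presses on something with over 40 N, if the wrist force passes 120 N, or if a joint passes its speed limit or range.

## Robot

A 6-joint arm with a two-finger parallel gripper is mounted at the origin on a cart in front of the work surface, level with it; the furniture and walls round the work are solid. World frame = base frame: x ahead of the robot, y to its left, z up, the work surface at z = 0. Lengths are in mm, angles in rad, forces in N, time in s.
With the tool pointing down it reaches from about 375 to 900 mm from the base axis. Payload 3.1 kg.
Tool frame: the origin (TCP) lies on the centre line of the jaws, within the pads' length; the fingertips stand manip.tip_extent ahead of it and the grasp point (between the pads) lies 5 mm behind it (manip.tip_extent is the distance from the TCP to the fingertips, in mm); z points along the fingers, y is the line along which they close (so a half turn about z gives the same grasp; the last joint's range is limited). The gripper opens to 87 mm and grips with 3 to 60 N. Pads are 19 mm wide; open, the fingers measure 117 mm over their backs; the gripper's body (75 mm by 190 mm) begins 51 mm behind the grasp point.
Start: joints at [0.988, 0.527, 1.433, -0, 1.181, -0.178], TCP at [246.105, 574.482, 236.548] pointing down, gripper open.
Joint ranges: [-3.08, 3.08], [-0.75, 2.2], [0.22, 2.44], [-1.43, 4.57], [0, 2.65], [-2.85, 2.85]. Speed limits (rad/s): [2.79, 2.79, 3.14, 3.14, 3.14, 3.14].

## Interface

Orientations are given as [roll, pitch, yaw] about the fixed x, y, z axes, in that order (R = Rz(yaw) Ry(pitch) Rx(roll)).
In Python, from station import status, optics, manip gives the robot as it stands. The module is installed in compiled form; this text tells all that it offers.
- The arm moves only by the shell command python3 -m creep 'ROWS'. ROWS is JSON, a list of rows, each an object with "delta_pos": the shift along the world's x, y, z in cm, a list of three; "turn": the turn about the world's z in rad; "claw": the finger opening in cm, from 0 to 8.7. A call has exactly 8 rows; each row is the pose to reach, as a shift and turn from the pose commanded when the call began; what a row does not reach only later rows make up. A row lasts 1/8 s, in which the tool goes at most 62.5 mm and 10.7 degrees, less where a joint would pass 70% of its speed; a pose out of reach is approached as far as the arm can. A call with a gripper value outside its range is refused whole. The fingers move at their own pace and stop on an object; the grip force is fixed at half the most. Time passes only in rows, so rows that repeat a pose let the fingers close, or fill a call up. It gives the time, the measured TCP pose, the force, the opening and the grip force at its end, in the units of the state.
- status.state(): the state, without advancing time (a new reading comes with each control period).
- optics.grab_frame(name): name is "scene" or "side" or "wrist"; returns the picture (384x512x3 uint8, blue, green, red); there is no depth.
- optics.get_calibration(name): a dict with "mtx" (3x3 intrinsics, pixels), "R" (3x3) and "t" (3): a world point X has camera coordinates R X + t; the wrist camera has in their place "tool_from_camera" (4x4, takes a point from camera to tool coordinates, whose origin is the TCP and whose axes are the flange's). Camera axes: x right, y down, z forward; pixel columns grow to the right and rows downward; lengths in mm; the calibration is good to about 2 mm. A picture is of the moment at which its call begins: read the wrist's pose just before it. get_calibration takes no time and is no camera call.
- manip.job_done(): hands the job in; it is judged then, once.
The state is a dict: "clock": time; "qpos": joint angles; "qvel": joint speeds; "effort": joint torques, N m; "position": TCP position; "ee_rot": TCP orientation; "contact_force": force on the tool from outside, world axes, zero at the start; "torque": the same for the moment, N m; "width": finger opening in mm; "grasp_force": force on a finger pad.
Only numpy, scipy, OpenCV 4.12 (cv2) and the standard library are available. Lean on these libraries where they do the work, as an engineer would, in place of code of your own. Each camera call takes 0.05 s, during which the arm holds its last target. There are 200 camera calls.

## Working session

There is one attempt and no reset: what is moved stays moved. The work goes in short steps, Python scripts to look and compute and a shell command to move; the robot and the scene stay as the last step left them, time stands still between calls to the robot, and variables do not carry over. Pictures are saved under pics/ and viewed, at most 10 in all, crops included, and the job is handed in when it is done.

```bash
mkdir -p pics; python3 - <<'E'
from station import status, optics, manip
import cv2,numpy as np
s=status.state();print(s['clock'],s['position'],s['ee_rot'],s['width'],manip.tip_extent)
for n in("scene","side"):
    cv2.imwrite(f'pics/{n}0.png',optics.grab_frame(n))
    c=optics.get_calibration(n);print(n,np.round(c['mtx'],1).tolist(),np.round(c['R'],3).tolist(),np.round(c['t'],1).tolist())
print(np.round(optics.get_calibration('wrist')['tool_from_camera'],3).tolist())
a=[cv2.imread(f'pics/{n}0.png') for n in("scene","side")]
cv2.imwrite('pics/both.png',cv2.resize(np.vstack(a),None,fx=.78,fy=.78))
E
```

```text
0.0 [245.7243691  573.89110885 235.5810416 ] [-3.13945854e+00 -4.27594518e-04  2.73677336e+00] 87.1025928046457 14.0
scene [[390.1, 0.0, 251.6], [0.0, 390.1, 186.3], [0.0, 0.0, 1.0]] [[0.452, -0.892, 0.013], [-0.539, -0.285, -0.793], [0.711, 0.351, -0.61]] [-12.4, 420.9, 491.7]
side [[404.3, 0.0, 242.9], [0.0, 404.3, 188.8], [0.0, 0.0, 1.0]] [[-0.399, 0.917, 0.006], [0.381, 0.172, -0.908], [-0.834, -0.36, -0.418]] [-5.6, -106.0, 1369.7]
[[0.001, -0.958, -0.286, 78.626], [1.0, 0.001, 0.0, 0.185], [0.0, -0.286, 0.958, -150.001], [0.0, 0.0, 0.0, 1.0]]
```

View pics/scene0.png

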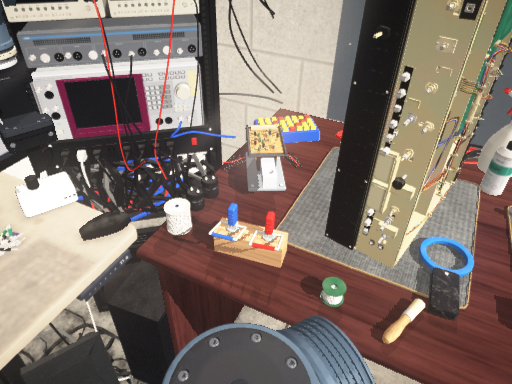

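View pics/side0.png

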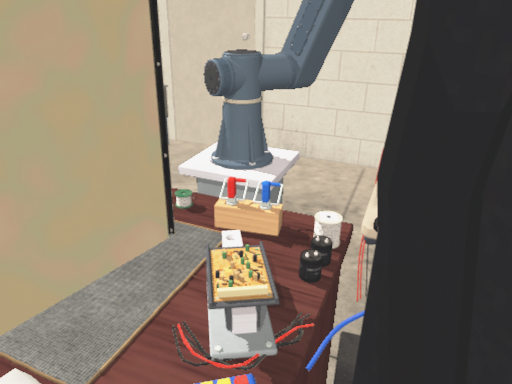

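The scene view shows the blue handle near (233,214), red at (270,222), and the bar and carriage near (266,160). In the side view blue is at (266,190), red at (231,187), and the bar's end at (232,238). I'll enlarge these areas.

```bash
cat > h.py <<'E'
from station import status, optics, manip
import cv2,numpy as np
def cam(n):
    c=optics.get_calibration(n)
    if n!='wrist': return c['mtx'],c['R'],c['t']
def ray(n,uv):
    K,R,t=cam(n);R=np.array(R);t=np.ravel(t)
    return -R.T@t, R.T@np.linalg.solve(np.array(K),[uv[0],uv[1],1.])
def tri(a,b):
    o1,d1=ray('scene',a);o2,d2=ray('side',b)
    k=np.linalg.lstsq(np.c_[d1,-d2],o2-o1,rcond=None)[0]
    p,q=o1+k[0]*d1,o2+k[1]*d2
    return (p+q)/2,np.linalg.norm(p-q)
def atz(n,uv,z):
    o,d=ray(n,uv);return o+d*(z-o[2])/d[2]
E
python3 - <<'E'
from h import *
a=cv2.imread('pics/scene0.png')[115:270,205:305];b=cv2.imread('pics/side0.png')[170:270,200:300]
f=lambda i:cv2.resize(i,None,fx=3.8,fy=3.8,interpolation=cv2.INTER_CUBIC)
o=np.zeros((589,780,3),np.uint8);o[:589,:380]=f(a)[:589];o[:380,400:]=f(b)
cv2.imwrite('pics/crop1.png',o)
print(tri((233,214),(266,190)),tri((270,222),(231.5,187)))
E
```

```text
(array([407.56466562, 238.25631852,  96.21857047]), np.float64(2.0340347874486)) (array([422.10372314, 160.34825795,  95.17751898]), np.float64(1.3436750073721366))
```

View pics/crop1.png

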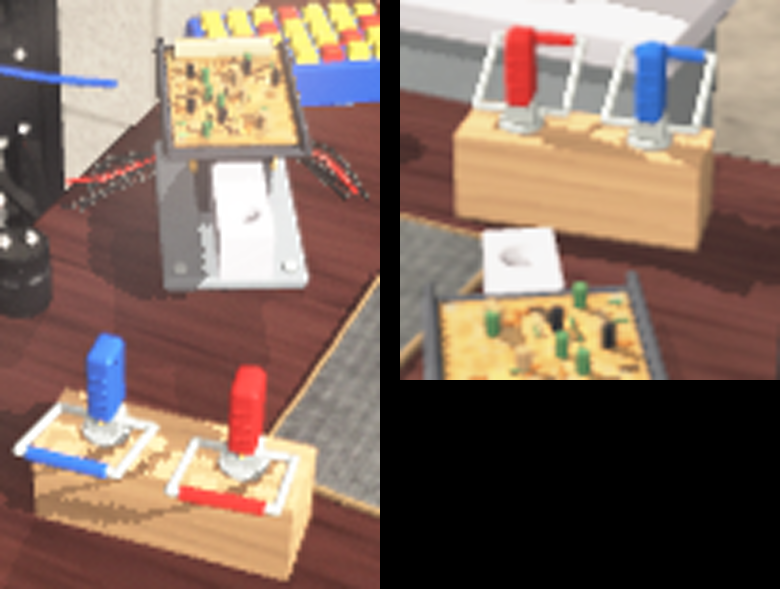

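```bash
python3 - <<'E'
from h import *
S=lambda u,v:(205+u/3.8,115+v/3.8)
D=lambda u,v:(200+(u-400)/3.8,170+v/3.8)
np.set_printoptions(precision=1,suppress=True)
print('blue',tri(S(106,378),D(651,84)));print('red',tri(S(248,410),D(520,68)))
print('loop',tri(S(65,461),D(683,53)),'redloop',tri(S(222,501),D(555,40)))
print('hole',tri(S(251,215),D(516,255)),atz('scene',S(251,215),84),atz('side',D(516,255),84))
for p in[(483,232),(553,230),(486,292),(563,290)]:print('bar side',atz('side',D(*p),84))
for p in[(218,237),(270,238),(214,165),(265,165)]:print('bar scene',atz('scene',S(*p),84))
for p in[(17,450),(105,472)]:print('loopends',atz('scene',S(*p),88))
E
```

```text
blue (array([410. , 239.7,  92.4]), np.float64(1.5690114883180215))
red (array([422.1, 160.1,  92.9]), np.float64(2.139181947981652))
loop (array([349. , 234.4,  86. ]), np.float64(8.941749834220564)) redloop (array([360.7, 151. ,  85.2]), np.float64(11.278850563418503))
hole (array([600.1, 240.1,  82. ]), np.float64(3.51334582979162)) [598.3 237.4  84. ] [602.4 243.2  84. ]
bar side [589.5 218.9  84. ]
bar side [573.5 249.9  84. ]
bar side [637.7 244.3  84. ]
bar side [621.6 276.3  84. ]
bar scene [566.9 245.8  84. ]
bar scene [581.3 216.5  84. ]
bar scene [639.4 283.5  84. ]
bar scene [655.5 253.3  84. ]
loopends [343.8 255.   88. ]
loopends [351.  206.7  88. ]
```

Checks: blue handle at about (410, 240), z of 93–96 against 98 expected. Hole at about (600, 240), bar yaw about 27.5°, pin yaw about 8.5°. Next I move above the blue pin and look from there.

```bash
python3 -m creep '[{"delta_pos":[4,-8,0],"turn":0.15,"claw":6},{"delta_pos":[7,-14,-1],"turn":0.3,"claw":6},{"delta_pos":[10,-20,-2],"turn":0.45,"claw":6},{"delta_pos":[13,-26.5,-3],"turn":0.55,"claw":6},{"delta_pos":[16.4,-33.4,-4],"turn":0.55,"claw":6},{"delta_pos":[16.4,-33.4,-4],"turn":0.55,"claw":6},{"delta_pos":[16.4,-33.4,-4],"turn":0.55,"claw":6},{"delta_pos":[16.4,-33.4,-4],"turn":0.55,"claw":6}]'
cat >> h.py <<'E'
from scipy.spatial.transform import Rotation as Ro
import json
def shot(name):
    s=status.state();im=optics.grab_frame('wrist')
    json.dump([list(map(float,s['position'])),list(map(float,s['ee_rot']))],open(f'pics/{name}.json','w'))
    cv2.imwrite(f'pics/{name}.png',im);return im
def wray(name,uv):
    p,e=json.load(open(f'pics/{name}.json'));c=optics.get_calibration('wrist')
    T=np.array(c['tool_from_camera']);R=Ro.from_euler('xyz',e).as_matrix()
    d=T[:3,:3]@np.linalg.solve(np.array(c['mtx']),[uv[0],uv[1],1.])
    return np.array(p)+R@T[:3,3],R@d
def watz(name,uv,z):
    o,d=wray(name,uv);return o+d*(z-o[2])/d[2]
def wproj(name,X):
    p,e=json.load(open(f'pics/{name}.json'));c=optics.get_calibration('wrist')
    T=np.array(c['tool_from_camera']);R=Ro.from_euler('xyz',e).as_matrix()
    x=np.linalg.inv(T)@np.r_[R.T@(np.array(X)-p),1]
    u=np.array(c['mtx'])@x[:3];return u[:2]/u[2]
E
python3 -c "
from h import *
shot('w1');print(wproj('w1',[410,240,121]))"
```

```text
clock: 1.1
position: [409.9, 240.4, 196.4]
ee_rot: [3.141, -0.001, -2.998]
contact_force: [0.3, 0.2, 0.3]
width: 59.9
grasp_force: 0.0
[252.64761961 203.77345235]
```

View pics/w1.png

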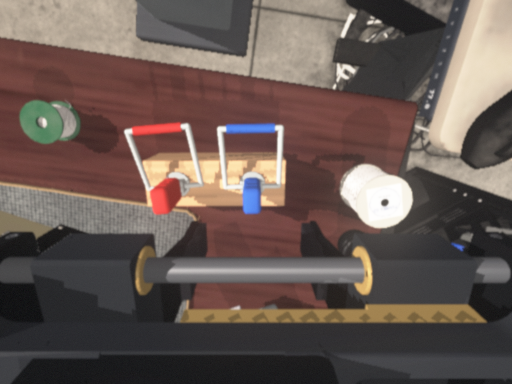

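```bash
python3 -c "
from h import *
a=cv2.imread('pics/w1.png')[110:230,110:300]
cv2.imwrite('pics/w1c.png',cv2.resize(a,None,fx=4,fy=4,interpolation=cv2.INTER_CUBIC))"
```

```text
(no output)
```

View pics/w1c.png

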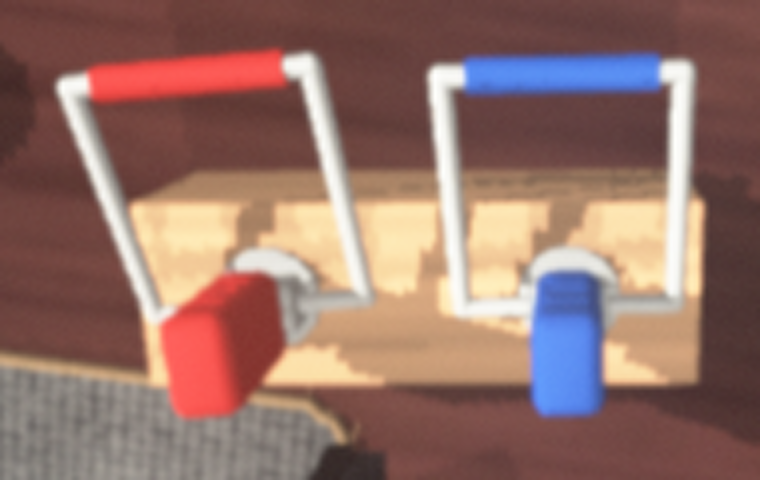

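```bash
python3 -c "
from h import *
np.set_printoptions(precision=1,suppress=True)
C=lambda u,v:(110+u/4,110+v/4)
print('top',watz('w1',C(567,363),121))
a,b=watz('w1',C(437,77),88),watz('w1',C(684,72),88)
m=watz('w1',C(562,74),88);print(a,b,m)
e=a-b;print('yaw from crossbar',np.degrees(np.arctan2(e[0],-e[1])), np.linalg.norm(e))
ax=[watz('w1',C(*p),66) for p in((460,309),(675,305))];print(ax);e=ax[0]-ax[1];print(np.degrees(np.arctan2(e[0],-e[1])),np.mean(ax,0))
print('tool yaw',np.degrees(status.state()['ee_rot'][2])-180)
"
```

```text
top [407.4 238.8 121. ]
[354.8 201.2  88. ] [345.6 256.6  88. ] [350.  229.3  88. ]
yaw from crossbar 9.427402538415926 56.15254034362503
[array([415. , 211.3,  66. ]), array([405.8, 266.9,  66. ])]
9.39658373194658 [410.4 239.1  66. ]
tool yaw -351.6519270804379
```

```bash
python3 -m creep '[{"delta_pos":[0,-0.1,-5],"turn":0.018,"claw":6},{"delta_pos":[0,-0.1,-9],"turn":0.018,"claw":6},{"delta_pos":[0,-0.1,-10.3],"turn":0.018,"claw":6},{"delta_pos":[0,-0.1,-10.3],"turn":0.018,"claw":6},{"delta_pos":[0,-0.1,-10.3],"turn":0.018,"claw":0},{"delta_pos":[0,-0.1,-10.3],"turn":0.018,"claw":0},{"delta_pos":[0,-0.1,-10.3],"turn":0.018,"claw":0},{"delta_pos":[0,-0.1,-10.3],"turn":0.018,"claw":0}]'
python3 -m creep '[{"delta_pos":[0,0,0],"turn":0,"claw":0},{"delta_pos":[0,0,0],"turn":0,"claw":0},{"delta_pos":[0,0,2],"turn":0,"claw":0},{"delta_pos":[0,0,4],"turn":0,"claw":0},{"delta_pos":[0,0,6],"turn":0,"claw":0},{"delta_pos":[0,0,9],"turn":0,"claw":0},{"delta_pos":[0,0,12],"turn":0,"claw":0},{"delta_pos":[0,0,12],"turn":0,"claw":0}]'
```

```text
clock: 2.15
position: [410.4, 239.5, 94.0]
ee_rot: [3.141, 0.001, -2.979]
contact_force: [-0.1, -0.5, -0.6]
width: 27.5
grasp_force: 0.0
clock: 3.15
position: [411.4, 239.9, 215.2]
ee_rot: [3.141, 0.005, -2.978]
contact_force: [-0.6, -0.7, -1.0]
width: 15.6
grasp_force: 30.0
```

```bash
python3 -m creep '[{"delta_pos":[4,0,0],"turn":0.1,"claw":0},{"delta_pos":[8,0,0],"turn":0.2,"claw":0},{"delta_pos":[12,0,0],"turn":0.316,"claw":0},{"delta_pos":[16,0,0],"turn":0.316,"claw":0},{"delta_pos":[18.9,0,0],"turn":0.316,"claw":0},{"delta_pos":[18.9,0,-1],"turn":0.316,"claw":0},{"delta_pos":[18.9,0,-2],"turn":0.316,"claw":0},{"delta_pos":[18.9,0,-2],"turn":0.316,"claw":0}]'
python3 - <<'E'
from h import *
w=shot('w2');s=status.state();print(s['position'],s['ee_rot'])
sc=optics.grab_frame('scene');sd=optics.grab_frame('side')
cv2.imwrite('pics/scene2.png',sc);cv2.imwrite('pics/side2.png',sd)
def pr(n,X):
    K,R,t=cam(n);u=np.array(K)@(np.array(R)@X+np.ravel(t));return u[:2]/u[2]
X=np.array([600,240,95.]);a,b,c=pr('scene',X),pr('side',X),wproj('w2',X);print(a,b,c)
o=np.zeros((600,800,3),np.uint8)
def put(im,p,x,y,W,H,f,tag):
    u,v=max(0,int(p[0]-W/2/f)),max(0,int(p[1]-H/2/f));cr=im[v:v+int(H/f),u:u+int(W/f)]
    z=cv2.resize(cr,None,fx=f,fy=f,interpolation=cv2.INTER_CUBIC);o[y:y+z.shape[0],x:x+z.shape[1]]=z;print(tag,'x0,y0',x,y,'origin',u,v,'f',f)
put(sc,a,0,0,395,300,5,'scene');put(sd,b,400,0,400,300,5,'side');put(w,c,0,303,800,296,3,'wrist')
cv2.imwrite('pics/c2.png',o)
E
```

```text
clock: 4.15
position: [596.3, 239.3, 191.2]
ee_rot: [3.14, -0.006, -2.662]
contact_force: [0.4, -0.4, -1.4]
width: 15.5
grasp_force: 30.0
[597.21351797 239.49096045 192.32885895] [ 3.14057309 -0.0032885  -2.66190157]
[270.57947882 167.23197168] [229.49778043 230.96056445] [251.93252264 200.4223748 ]
scene x0,y0 0 0 origin 231 137 f 5
side x0,y0 400 0 origin 189 200 f 5
wrist x0,y0 0 303 origin 118 151 f 3
```

View pics/c2.png

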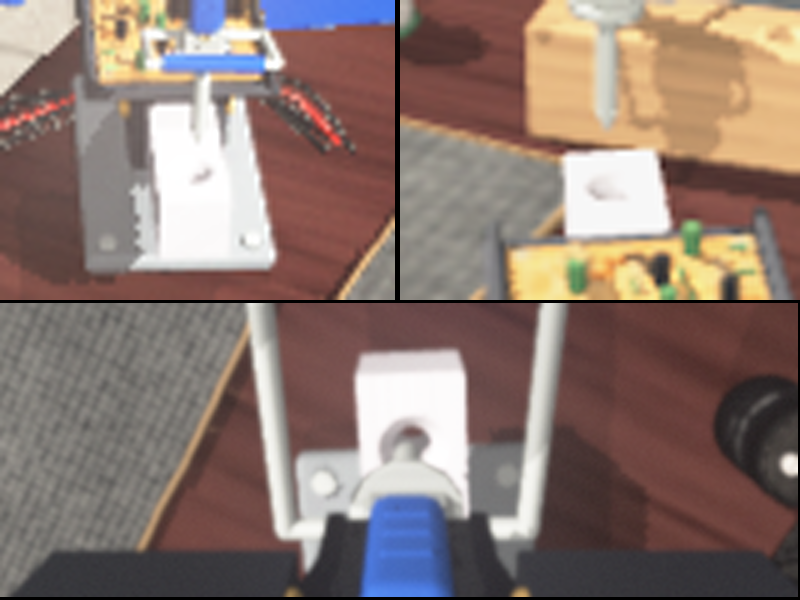

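```bash
python3 -c "
from h import *
np.set_printoptions(precision=1,suppress=True)
S=lambda u,v:(231+u/5,137+v/5)
D=lambda u,v:(189+(u-400)/5,200+v/5)
W=lambda u,v:(118+u/3,151+(v-303)/3)
print('tip',tri(S(202,153),D(605,125)), 'hole',tri(S(202,175),D(607,188)))
print('tip@105',atz('scene',S(202,153),105),atz('side',D(605,125),105),watz('w2',W(407,434),105))
print('hole@84',atz('scene',S(202,175),84),atz('side',D(607,188),84),watz('w2',W(406,441),84))
for L in ([(357,372),(362,470)],[(466,370),(467,500)],[(466,370),(357,372)]):
  a,b=[watz('w2',W(*p),84) for p in L];e=b-a;print(a,b,np.degrees(np.arctan2(e[1],e[0])))
a,b=[watz('w2',W(*p),101.) for p in((537,527),(285,533))];e=b-a;print('axle',a,b,(a+b)/2,np.degrees(np.arctan2(e[0],-e[1])))
"
```

```text
tip (array([590.4, 235.1, 101.4]), np.float64(2.553248789080005)) hole (array([600.2, 239.5,  80.9]), np.float64(4.168214996503599))
tip@105 [586.2 232.  105. ] [595.5 239.  105. ] [591.6 237.4 105. ]
hole@84 [597.1 236.   84. ] [604.1 243.7  84. ] [599.5 241.2  84. ]
[586.4 216.9  84. ] [615.  233.1  84. ] 29.443359171998576
[569.9 247.2  84. ] [608.3 268.6  84. ] 29.1217344735625
[569.9 247.2  84. ] [586.4 216.9  84. ] -61.41207120586017
axle [600.8 288.  101. ] [639.  219.1 101. ] [619.9 253.6 101. ] 28.967829640752555
```

```bash
python3 -m creep '[{"delta_pos":[0.4,0.2,0],"turn":0.02,"claw":0},{"delta_pos":[0.7,0.35,-0.4],"turn":0.02,"claw":0},{"delta_pos":[0.7,0.35,-0.8],"turn":0.02,"claw":0},{"delta_pos":[0.7,0.35,-1.2],"turn":0.02,"claw":0},{"delta_pos":[0.7,0.35,-1.2],"turn":0.02,"claw":0},{"delta_pos":[0.7,0.35,-1.2],"turn":0.02,"claw":0},{"delta_pos":[0.7,0.35,-1.2],"turn":0.02,"claw":0},{"delta_pos":[0.7,0.35,-1.2],"turn":0.02,"claw":0}]'
cat > v.py <<'E'
from h import *
import sys
k=sys.argv[1];P=eval(sys.argv[2])
w=shot('w'+k);s=status.state();print(s['clock'],s['position'],s['ee_rot'])
sc=optics.grab_frame('scene');sd=optics.grab_frame('side')
def pr(n,X):
    K,R,t=cam(n);u=np.array(K)@(np.array(R)@X+np.ravel(t));return u[:2]/u[2]
o=np.zeros((600,800,3),np.uint8)
def put(im,p,x,y,W,H,f,tag):
    u,v=max(0,int(p[0]-W/2/f)),max(0,int(p[1]-H/2/f));cr=im[v:v+int(H/f),u:u+int(W/f)]
    z=cv2.resize(cr,None,fx=f,fy=f,interpolation=cv2.INTER_CUBIC);o[y:y+z.shape[0],x:x+z.shape[1]]=z;print(tag,'x0,y0',x,y,'origin',u,v,'f',f)
X=np.array(P,float)
put(sc,pr('scene',X),0,0,240,598,6,'scene');put(sd,pr('side',X),245,0,240,598,6,'side');put(w,wproj('w'+k,X),490,0,310,598,6,'wrist')
cv2.imwrite(f'pics/c{k}.png',o)
p=s['position']
for z in(59,-50,-88):
    Y=np.array([p[0],p[1],p[2]+z]) if z!=59 else X
    print(z,pr('scene',Y),pr('side',Y),wproj('w'+k,Y))
E
python3 v.py 3 '[602,242,105]'
```

```text
clock: 5.3
position: [606.2, 243.0, 181.7]
ee_rot: [-3.141, 0.0, -2.642]
contact_force: [0.8, 0.1, -1.0]
width: 15.8
grasp_force: 30.0
5.35 [606.16692742 242.99109647 181.70165459] [-3.14151437e+00  2.66344109e-04 -2.64243388e+00]
scene x0,y0 0 0 origin 250 113 f 6
side x0,y0 245 0 origin 209 177 f 6
wrist x0,y0 490 0 origin 228 148 f 6
59 [270.34895258 163.1805497 ] [229.97967246 226.95642225] [254.60044958 198.49665927]
-50 [271.17826768 152.89317546] [229.37884644 215.14129564] [253.27470418 214.41217517]
-88 [270.49733021 166.06530237] [229.54350719 233.50152683] [253.28951084 198.94235114]
```

View pics/c3.png

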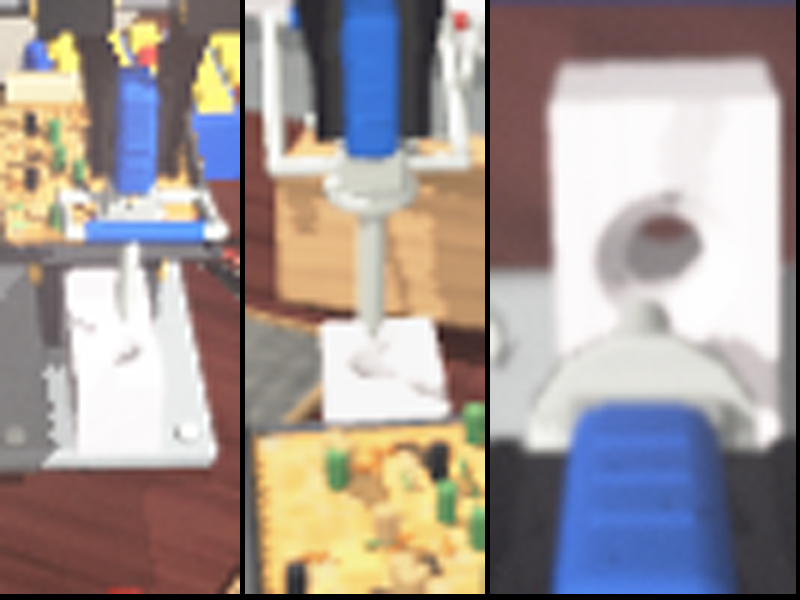

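```bash
python3 -c "
from h import *
np.set_printoptions(precision=1,suppress=True)
W=lambda u,v:(228+(u-490)/6,148+v/6)
print('hole',watz('w3',W(667,259),84),'bore',watz('w3',W(664,246),79))
print('tip',watz('w3',W(650,298),93.7))
for L in ([(550,105),(558,320)],[(779,98),(779,320)],[(779,98),(550,105)]):
  a,b=[watz('w3',W(*p),84) for p in L];e=b-a;print(a,b,np.degrees(np.arctan2(e[1],e[0])))
print('scene',atz('scene',(250+128/6,113+353/6),84),atz('side',(209+128/6,177+360/6),84))
"
```

```text
hole [600.4 244.3  84. ] bore [600.  243.6  79. ]
tip [604.5 243.5  93.7]
[587.7 217.1  84. ] [617.3 234.1  84. ] 29.846789862731654
[570.2 246.9  84. ] [600.7 264.5  84. ] 30.00127436231672
[570.2 246.9  84. ] [587.7 217.1  84. ] -59.56679243495727
scene [597.7 236.4  84. ] [602.3 242.7  84. ]
```

```bash
python3 -m creep '[{"delta_pos":[-0.46,0.1,0],"turn":0.02,"claw":0},{"delta_pos":[-0.46,0.1,0],"turn":0.02,"claw":0},{"delta_pos":[-0.46,0.1,-0.6],"turn":0.02,"claw":0},{"delta_pos":[-0.46,0.1,-1],"turn":0.02,"claw":0},{"delta_pos":[-0.46,0.1,-1.4],"turn":0.02,"claw":0},{"delta_pos":[-0.46,0.1,-1.8],"turn":0.02,"claw":0},{"delta_pos":[-0.46,0.1,-2.0],"turn":0.02,"claw":0},{"delta_pos":[-0.46,0.1,-2.0],"turn":0.02,"claw":0}]'
python3 -c "
from station import status
s=status.state();print(s['position'],s['contact_force'],s['torque'])"
```

```text
clock: 6.45
position: [601.4, 243.9, 161.3]
ee_rot: [3.141, -0.0, -2.622]
contact_force: [0.7, 0.6, -1.9]
width: 16.2
grasp_force: 30.0
[601.42122013 243.94592685 161.32202727] [ 0.66978781  0.60936014 -1.91083151] [ 0.05854078  0.02476231 -0.05189123]
```

```bash
python3 -m creep '[{"delta_pos":[0,0,-0.6],"turn":0,"claw":0},{"delta_pos":[0,0,-1.2],"turn":0,"claw":0},{"delta_pos":[0,0,-1.8],"turn":0,"claw":0},{"delta_pos":[0,0,-2.4],"turn":0,"claw":0},{"delta_pos":[0,0,-2.9],"turn":0,"claw":0},{"delta_pos":[0,0,-3.3],"turn":0,"claw":0},{"delta_pos":[0,0,-3.6],"turn":0,"claw":0},{"delta_pos":[0,0,-3.6],"turn":0,"claw":0}]'
```

```text
clock: 7.45
position: [601.4, 243.9, 125.3]
ee_rot: [3.141, -0.0, -2.622]
contact_force: [-0.2, 0.3, -0.2]
width: 15.8
grasp_force: 30.0
```

```bash
python3 -m creep '[{"delta_pos":[0,0,-0.1],"turn":0,"claw":0},{"delta_pos":[0,0,-0.2],"turn":0,"claw":0},{"delta_pos":[0,0,-0.25],"turn":0,"claw":0},{"delta_pos":[0,0,-0.3],"turn":0,"claw":0},{"delta_pos":[0,0,-0.35],"turn":0,"claw":0},{"delta_pos":[0,0,-0.4],"turn":0,"claw":0},{"delta_pos":[0,0,-0.4],"turn":0,"claw":0},{"delta_pos":[0,0,-0.4],"turn":0,"claw":0}]'
```

```text
clock: 8.45
position: [601.5, 244.0, 121.7]
ee_rot: [-3.142, 0.0, -2.622]
contact_force: [-0.7, -0.3, 0.1]
width: 15.6
grasp_force: 30.0
```

```bash
python3 -m creep '[{"delta_pos":[0,0,-0.05],"turn":0,"claw":0},{"delta_pos":[0,0,-0.1],"turn":0,"claw":0},{"delta_pos":[0,0,-0.15],"turn":0,"claw":0},{"delta_pos":[0,0,-0.2],"turn":0,"claw":0},{"delta_pos":[0,0,-0.2],"turn":0,"claw":0},{"delta_pos":[0,0,-0.2],"turn":0,"claw":0},{"delta_pos":[0,0,-0.2],"turn":0,"claw":0},{"delta_pos":[0,0,-0.2],"turn":0,"claw":0}]'
```

```text
clock: 9.45
position: [601.6, 244.0, 121.6]
ee_rot: [-3.141, 0.001, -2.622]
contact_force: [-3.1, -0.1, 9.6]
width: 15.6
grasp_force: 30.0
```

```bash
python3 -m creep '[{"delta_pos":[0,0,0.1],"turn":0,"claw":5},{"delta_pos":[0,0,0.1],"turn":0,"claw":5},{"delta_pos":[0,0,0.1],"turn":0,"claw":5},{"delta_pos":[0,0,0.1],"turn":0,"claw":5},{"delta_pos":[0,0,2],"turn":0,"claw":5},{"delta_pos":[0,0,5],"turn":0,"claw":5},{"delta_pos":[0,0,7],"turn":0,"claw":5},{"delta_pos":[0,0,7],"turn":0,"claw":5}]'
python3 -m creep '[{"delta_pos":[-2,-1.1,0],"turn":0,"claw":0},{"delta_pos":[-4,-2.25,0],"turn":0,"claw":0},{"delta_pos":[-5.3,-3,0],"turn":0,"claw":0},{"delta_pos":[-5.3,-3,0],"turn":0,"claw":0},{"delta_pos":[-5.3,-3,0],"turn":0,"claw":0},{"delta_pos":[-5.3,-3,0],"turn":0,"claw":0},{"delta_pos":[-5.3,-3,0],"turn":0,"claw":0},{"delta_pos":[-5.3,-3,0],"turn":0,"claw":0}]'
sed -i 's/,0,0,240,598,6/,0,0,300,598,5/;s/,245,0,240,598,6/,305,0,240,598,5/;s/,490,0,310,598,6/,550,0,250,598,3/' v.py
python3 v.py 4 '[575,230,110]'
```

```text
clock: 10.45
position: [603.2, 244.4, 192.7]
ee_rot: [-3.14, 0.006, -2.622]
contact_force: [0.6, -0.3, 0.2]
width: 50.0
grasp_force: 0.0
clock: 11.45
position: [548.7, 214.1, 189.4]
ee_rot: [3.142, 0.0, -2.622]
contact_force: [-0.6, -0.4, -0.7]
width: 0.1
grasp_force: 0.0
11.5 [548.63453444 214.06828263 189.49249441] [-3.14158690e+00  5.32660290e-05 -2.62227663e+00]
scene x0,y0 0 0 origin 240 108 f 5
side x0,y0 305 0 origin 206 156 f 5
wrist x0,y0 550 0 origin 212 134 f 3
59 [270.27886532 168.49106333] [230.29937113 216.74676063] [254.05580783 234.30731311]
-50 [272.38395106 165.55773496] [228.52014171 195.59254011] [253.24672972 214.42802637]
-88 [271.62935154 179.22321241] [228.69054763 213.06690781] [253.25939212 198.96078096]
```

View pics/c4.png

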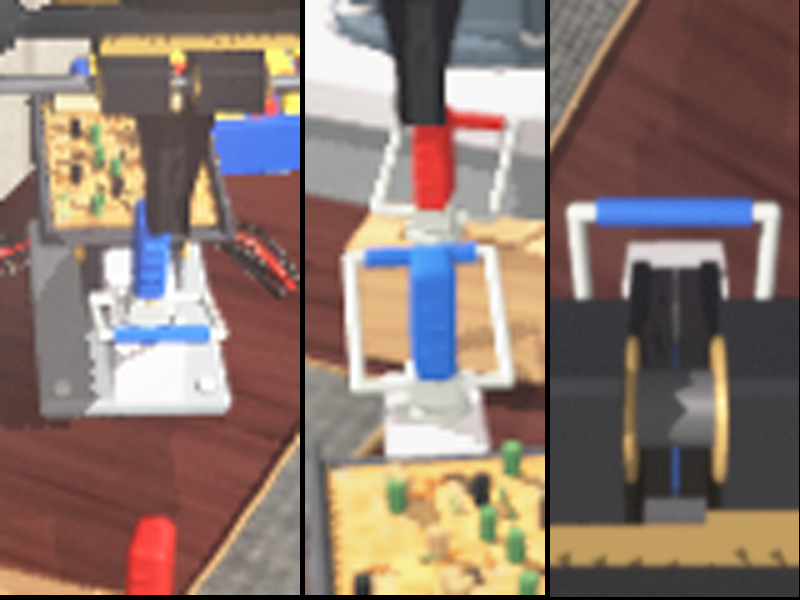

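Pin is seated with its loop aligned past the bar's end, and the sleeve (wrist pixel ≈(254,205)) is directly below the fingertips. I press down.

```bash
python3 -c "
from h import *
print(watz('w4',(254,204.7),116))"
python3 -m creep '[{"delta_pos":[-0.1,0,-2.5],"turn":0,"claw":0},{"delta_pos":[-0.1,0,-5],"turn":0,"claw":0},{"delta_pos":[-0.1,0,-6],"turn":0,"claw":0},{"delta_pos":[-0.1,0,-7],"turn":0,"claw":0},{"delta_pos":[-0.1,0,-8],"turn":0,"claw":0},{"delta_pos":[-0.1,0,-8],"turn":0,"claw":0},{"delta_pos":[-0.1,0,-8],"turn":0,"claw":0},{"delta_pos":[-0.1,0,-8],"turn":0,"claw":0}]'
```

```text
[548.62911075 214.79592074 116.        ]
clock: 12.6
position: [547.9, 214.1, 110.1]
ee_rot: [-3.141, 0.001, -2.622]
contact_force: [0.4, 0.0, 0.6]
width: 0.7
grasp_force: 0.0
```

```bash
python3 -m creep '[{"delta_pos":[0,0,-0.5],"turn":0,"claw":0},{"delta_pos":[0,0,-1],"turn":0,"claw":0},{"delta_pos":[0,0,-1.5],"turn":0,"claw":0},{"delta_pos":[0,0,-2],"turn":0,"claw":0},{"delta_pos":[0,0,-2.4],"turn":0,"claw":0},{"delta_pos":[0,0,-2.4],"turn":0,"claw":0},{"delta_pos":[0,0,-2.4],"turn":0,"claw":0},{"delta_pos":[0,0,-2.4],"turn":0,"claw":0}]'
python3 -m creep '[{"delta_pos":[0,0,2],"turn":0,"claw":0},{"delta_pos":[0,0,5],"turn":0,"claw":0},{"delta_pos":[-1,-0.5,9],"turn":0,"claw":0},{"delta_pos":[-4,-2,12],"turn":0,"claw":0},{"delta_pos":[-8,-4,12],"turn":0,"claw":0},{"delta_pos":[-8,-4,12],"turn":0,"claw":0},{"delta_pos":[-8,-4,12],"turn":0,"claw":0},{"delta_pos":[-8,-4,12],"turn":0,"claw":0}]'
python3 v.py 5 '[575,230,90]'
```

```text
clock: 13.6
position: [547.7, 214.0, 85.7]
ee_rot: [-3.141, 0.0, -2.622]
contact_force: [0.2, 0.1, -0.1]
width: 0.5
grasp_force: 0.0
clock: 14.6
position: [468.9, 174.3, 205.6]
ee_rot: [-3.141, 0.001, -2.622]
contact_force: [0.9, 0.2, 0.2]
width: 0.6
grasp_force: 0.0
14.65 [468.710122   174.28938755 205.4402531 ] [-3.14126174e+00  8.84168966e-04 -2.62220168e+00]
scene x0,y0 0 0 origin 239 115 f 5
side x0,y0 305 0 origin 206 166 f 5
wrist x0,y0 550 0 origin 207 193 f 3
59 [269.92285449 175.40147198] [230.37241218 225.98808285] [249.41076687 292.67604185]
-50 [274.28249951 184.04469534] [227.65946284 170.40597341] [253.41593841 214.10770191]
-88 [273.39932004 198.53487398] [227.83102234 186.84346831] [253.42706613 198.64261896]
```

View pics/c5.png

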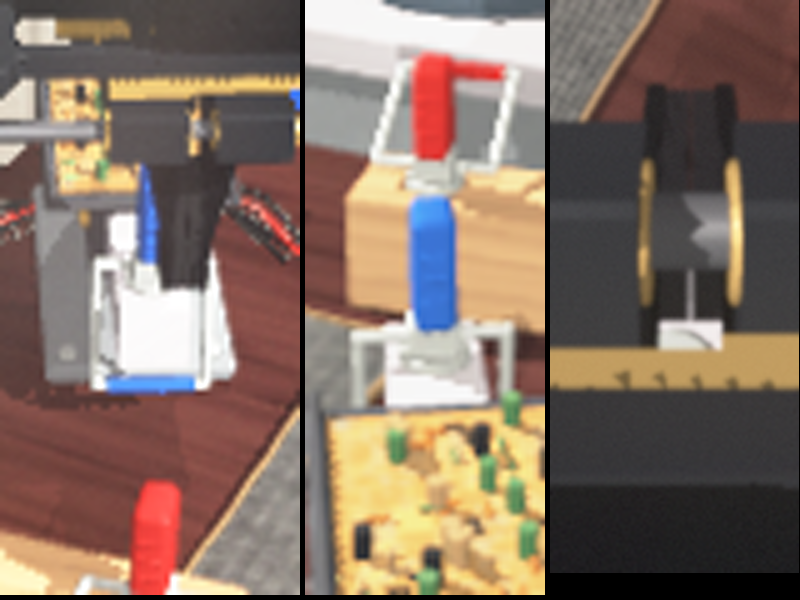

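The loop now hangs down on both sides of the bar, with the sleeve at scene pixel ≈(269,191.6). I'll check that against the snapped position.

```bash
python3 -c "
from h import *
K,R,t=cam('scene')
for X in([586,235.7,32],[548,214,62],[555,218,50]):
    u=np.array(K)@(np.array(R)@X+np.ravel(t));print(u[:2]/u[2])
s=status.state();print(s['contact_force'],s['clock'])"
```

```text
[268.72122905 191.33496093]
[270.79945986 192.85218876]
[270.28281799 194.67998098]
[ 0.44472935  0.02123994 -0.08760934] 14.75
```

```bash
python3 -c "
from station import manip
print(manip.job_done())"
```

```text
the job is handed in; nothing more can be done
None
```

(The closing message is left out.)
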